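# Blow off the film gate and index the film sled one hole back on a film-digitising rig

## Task

Blow the dust off the negative first: press the nozzle cap of the clamped air can right down and let it spring back up. Then pull up the lock plunger of the film sled, slide the sled to the next hole of the rail, away from the lens, and let the pin go fully home in it. Finish while still gripping the plunger knob with the pin held home in that hole, without having touched the film gate or the camera or disturbed the small things standing about.

Things in the scene. Friction and masses are not known exactly. Their poses are not given: they have to be found in the camera images.
- rig: Film-digitising rig, fixed: black base board 100 x 580 x 12 mm with an aluminium square-tube rail (32 mm wide, top at z 62 mm) along its y axis, y -155 to +385 mm. Round 9.6 mm holes in the rail's top every 40 mm, also at y 0 and -40 mm. Origin on the table under the hole that the lock pin is in at the start; +y points along the rail to the camera, z up.
- next_hole (a point): Mouth of the hole for the pin at the end: middle of the rail's top face, 40 mm from the first hole on the side away from the camera (rig frame 0, -40, 62 mm). At the start it lies open just beyond the sled's end.
- sled (a joint): Position of the film sled on the rail in m: 0 at the start (pin in the first hole), growing away from the lens; 0.040 is the next hole. The sled is a grey tube section around the rail, 40 x 40 mm, 165 mm long (25 mm behind to 140 mm on the camera side of the plunger), top at z 66 mm. It carries the film gate and slides with 2 to 3 N once the pin is out.
- plunger (a joint): Lift of the lock plunger in m: 0 when the pin is fully home, 0.008 when its rounded tip just leaves the hole, 0.013 at the upper stop. A spring pushes it down, about 4 N at 0 and 8 N at the top. If let go between holes the pin rests on the rail at 0.008.
- pull_knob: Pull knob of the lock plunger: upright black knurled cylinder, 28 mm diameter, 30 mm high, z 85 to 115 mm when home; below it a 19 mm collar on the sled. Moves up with the pin and along with the sled. At its height nothing stands within 80 mm of it, on the camera side or beside the rail. Its body origin lies on its axis, 100 mm below its middle.
- knob_mid (a point): Middle of the pull knob, on its axis: the point to grip, 100 mm above the table when the pin is home.
- nozzle (a joint): How far the air can's nozzle cap is pressed, in m: 0 up, 0.005 fully down. Spring: about 1.5 N to start, 5 N fully down.
- nozzle_top (a point): Centre of the flat top of the nozzle cap, 166 mm above the table when up. The cap is a grey cylinder 25 mm in diameter and 17 mm high, pushed straight down.
- air_can: Small air duster can, 53 mm in diameter, clamped upright in a round weighted stand (76 mm) on the table, on the robot's side of the rail. Fixed. Origin under its centre; its local +x is the direction of the thin straw (50 mm out from the axis), which points at the film gate.
- film_gate: Film holder plate with a flat LED lamp box behind it, upright on the camera end of the sled: 82 mm wide across the rail, from 95 to 135 mm towards the camera from the plunger axis, up to 156 mm above the table. Its body origin lies on the table plane below the plunger axis, like the rig's, and moves with the sled. Not to be touched.
- camera: Black camera and macro lens fixed on the +y end of the rail: from 245 to 375 mm from the rig's origin along y, 136 mm wide, up to 185 mm above the table. Its body origin is the rig's origin. Not to be touched.
- blower: Black rubber blower bulb standing on its foot, 56 mm in diameter, 146 mm high with its nozzle up. Bystander, loose. Origin under its centre.
- film_pot: Grey film pot with lid, 35 mm in diameter, 52 mm high. Bystander, loose. Origin under its centre.
- loupe: Black loupe, 50 mm in diameter, 58 mm high. Bystander, loose. Origin under its centre.

How it is judged:
By the outcome, as a careful person would: the job done as asked, in the order asked, and still so for the second after the job is handed in, while the arm keeps its last pose, push and grip.
It also fails if it takes over 42 s, if anything falls off the work surface, if the arm or the gripper's body presses on something with over 40 N, if the wrist force passes 120 N, or if a joint passes its speed limit or range.

## Robot

A 6-joint arm with a two-finger parallel gripper is mounted at the origin on the work surface. World frame = base frame: x ahead of the robot, y to its left, z up, the work surface at z = 0. Lengths are in mm, angles in rad, forces in N, time in s.
With the tool pointing down it reaches from about 350 to 875 mm from the base axis. Payload 15.5 kg.
Tool frame: the origin (TCP) lies between the finger pads, 19 mm behind the fingertips; this is the grasp point; z points along the fingers, y is the line along which they close (so a half turn about z gives the same grasp; the last joint's range is limited). The gripper opens to 85 mm and grips with 20 to 120 N. Pads are 22 mm wide; open, the fingers measure 114 mm over their backs; the gripper's body (76 mm by 85 mm) begins 54 mm behind the grasp point. The pads swing forward as they close: fully open they stand 13 mm farther back than shut.
Start: joints at [1.012, 0.494, 1.345, -0, 1.302, -0.096], TCP at [279.589, 558.978, 249.977] pointing down, gripper open.
Joint ranges: [-2.91, 2.91], [-0.82, 2.16], [0.22, 2.67], [-1.22, 4.37], [0.12, 2.79], [-3.08, 3.08]. Speed limits (rad/s): [1.89, 1.89, 2.57, 3.01, 3.01, 3.01].

## Interface

Orientations are given as a rotation vector (axis times angle).
In Python, from rig import manip, vision gives the robot as it stands.
- The arm moves only by the tool move_arm, never from a script. Its argument "steps" is a list of rows, each a list of 5 numbers: the shift along the tool's x, y, z in units of 150 mm (1.0 is 150 mm), then the turn about the tool's z in units of 90 degrees (1.0 is 90 degrees), then the opening, from 0 (shut) to 1 (fully open). In form: [[x, y, z, turn, gripper], ...]. A call has 1 to 5 rows; each row is the pose to reach, as a shift and turn from the pose commanded when the call began, along the tool's axes at that moment; what a row does not reach only later rows make up. A row lasts 1/8 s, in which the tool goes at most 62.5 mm and 10.7 degrees, less where a joint would pass 70% of its speed; a pose out of reach is approached as far as the arm can. A call with a number of a shift or a turn outside -1 to 1 is refused whole. A call with a gripper value outside its range is refused whole. The fingers move at their own pace and stop on an object; the grip force is fixed at half the most. Time passes only in rows, so rows that repeat a pose let the fingers close. It gives the time, the measured TCP pose, the force, the opening and the grip force at its end, in the units of the state.
- manip.state(): the state, without advancing time (a new reading comes with each control period).
- vision.snapshot(name): name is "scene" or "top" or "wrist"; returns a dict with "frame" (400x640x3 uint8, blue, green, red), "vertical_fov" (degrees; the focal length in pixels is half the picture's height over the tangent of half this angle, whatever the lens; pixels are square), "cx", "cy" (the principal point, pixels), "T" (4x4, takes a point from camera to world coordinates); the wrist camera has in their place "T_tool_cam" (4x4, takes a point from camera to tool coordinates, whose origin is the TCP and whose axes are the flange's). Camera axes: x right, y down, z forward; pixel columns grow to the right and rows downward; lengths in mm; the calibration is good to about 2 mm. The wrist camera is an equidistant fisheye: a pixel r from the principal point sees the ray r / f radians off the axis. A picture is of the moment at which its call begins: read the wrist's pose just before it. There is no depth.
- manip.job_done(): hands the job in; it is judged then, once.
The state is a dict: "time": time; "joint_positions": joint angles; "joint_velocities": joint speeds; "joint_torque": joint torques, N m; "tcp_pos": TCP position; "tcp_rot": TCP orientation; "ft_force": force on the tool from outside, world axes, zero at the start; "moment": the same for the moment, N m; "grip_width": opening from 0.0 (shut) to 1.0 (fully open); "grasp_force": force on a finger pad.
Only numpy, scipy, OpenCV 4.12 (cv2) and the standard library are available. Lean on these libraries where they do the work, as an engineer would, in place of code of your own. Each camera call takes 0.05 s, during which the arm holds its last target. There are 200 camera calls.

## Working session

There is one attempt and no reset: what is moved stays moved. The work goes in short steps, Python scripts to look and compute and a tool call to move; the robot and the scene stay as the last step left them, time stands still between calls to the robot, and variables do not carry over. Pictures are saved under pics/ and viewed, at most 10 in all, crops included, and the job is handed in when it is done.

Besides the shell and the picture viewer there is one more tool, called after "Request:" as a command line: name --pt "numbers of a row" for each row, then --argument value for the rest. move_arm: Moves the arm, as the interface text tells. Its arguments: {"type":"object","properties":{"steps":{"type":"array","items":{"type":"array","items":{"type":"number","minimum":-1,"maximum":1}}}},"required":["steps"]}

```bash
mkdir -p pics; cat > h.py <<'E'
import numpy as np, cv2
from rig import manip, vision
from scipy.spatial.transform import Rotation as R
def ray(s,u,v):
    f=200/np.tan(np.radians(s['vertical_fov'])/2)
    d=np.array([(u-s['cx'])/f,(v-s['cy'])/f,1.]); T=np.array(s['T'])
    return T[:3,3],T[:3,:3]@d
def onz(s,u,v,z):
    o,d=ray(s,u,v); return o+d*(z-o[2])/d[2]
E
python3 - <<'E'
from h import *
import pickle
for n in('scene','top'):
    s=vision.snapshot(n); cv2.imwrite(f'pics/{n}0.png',s['frame']); pickle.dump(s,open(n+'0.pkl','wb'))
    print(n,s['vertical_fov'],s['cx'],s['cy'],np.round(s['T'],2).tolist())
s=manip.state();print(s['time'],s['tcp_pos'],s['tcp_rot'],s['grip_width'],s['ft_force'])
E
```

```text
scene 42.00923688172555 312.3430467456413 197.59866032042387 [[0.83, 0.35, -0.43, 1090.12], [0.56, -0.5, 0.66, -724.95], [0.01, -0.79, -0.61, 788.46], [0.0, 0.0, 0.0, 1.0]]
top 42.06175263483648 315.9275591730328 206.3363164164388 [[0.03, -0.99, 0.14, 502.15], [-1.0, -0.02, 0.03, -24.31], [-0.03, -0.14, -0.99, 1005.04], [0.0, 0.0, 0.0, 1.0]]
0.1 [279.42085128 558.70970076 249.44077448] [-7.21994596e-01 -3.05708507e+00  1.68865024e-03] 1.003371263036073 [-0.41852265 -0.22126827 -0.74538858]
```

View pics/scene0.png

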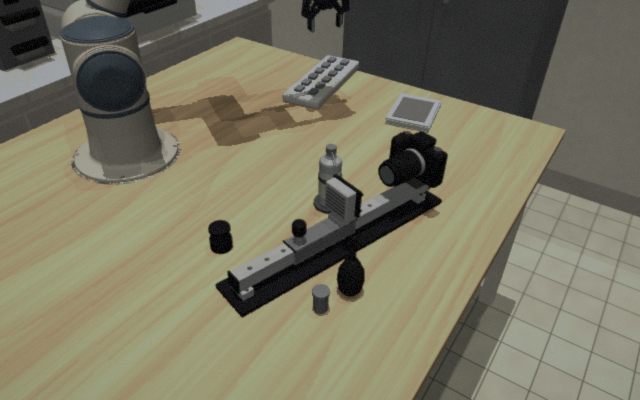

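View pics/top0.png

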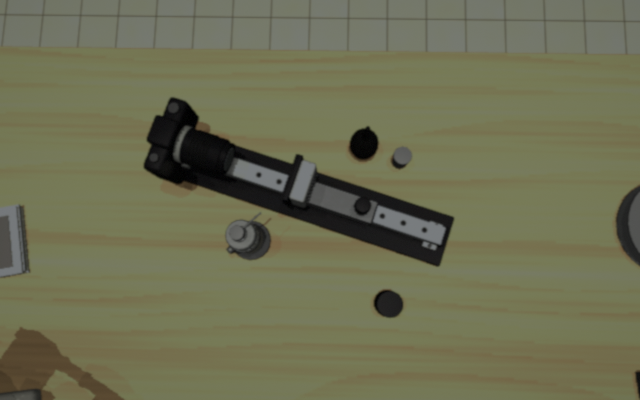

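The scene shows the knob near (299,228) and the nozzle near (331,150). In the top view they're at (363,205) and (237,233), and the rail runs up-left to the camera. I'll zoom in to refine these.

```bash
python3 - <<'E'
from h import *
import pickle
S=pickle.load(open('scene0.pkl','rb'));T=pickle.load(open('top0.pkl','rb'))
def cr(s,x0,y0,w,h,k): 
    f=cv2.convertScaleAbs(s['frame'][y0:y0+h,x0:x0+w],alpha=1.8,beta=20)
    return cv2.resize(f,None,fx=k,fy=k,interpolation=cv2.INTER_CUBIC)
a=np.vstack([np.hstack([cr(T,210,205,80,60,5),cr(T,320,180,80,60,5)]),np.hstack([cr(S,300,140,80,60,5),cr(S,270,210,80,60,5)])])
cv2.imwrite('pics/crop.png',a)
def tri(p,q):
    o1,d1=ray(T,*p);o2,d2=ray(S,*q)
    A=np.c_[d1,-d2];t=np.linalg.lstsq(A,o2-o1,rcond=None)[0]
    a,b=o1+d1*t[0],o2+d2*t[1];return (a+b)/2,np.linalg.norm(a-b)
print(tri((363,205),(299,228)),tri((237,233),(331,150)))
for p in((358,254),):pass
h=[(259,175),(279,181),(382,216),(403,222),(424,229)]
H=np.array([onz(T,*p,62) for p in h]);print(H.round(1))
E
```

```text
(array([636.55368959, -80.17831692, 101.10992162]), np.float64(1.7978197536681348)) (array([577.62819058, 129.62646666, 154.64710356]), np.float64(1.964828858376565))
[[ 693.6  109.9   62. ]
 [ 683.1   72.3   62. ]
 [ 622.1 -118.    62. ]
 [ 612.  -156.1   62. ]
 [ 600.1 -194.    62. ]]
```

View pics/crop.png

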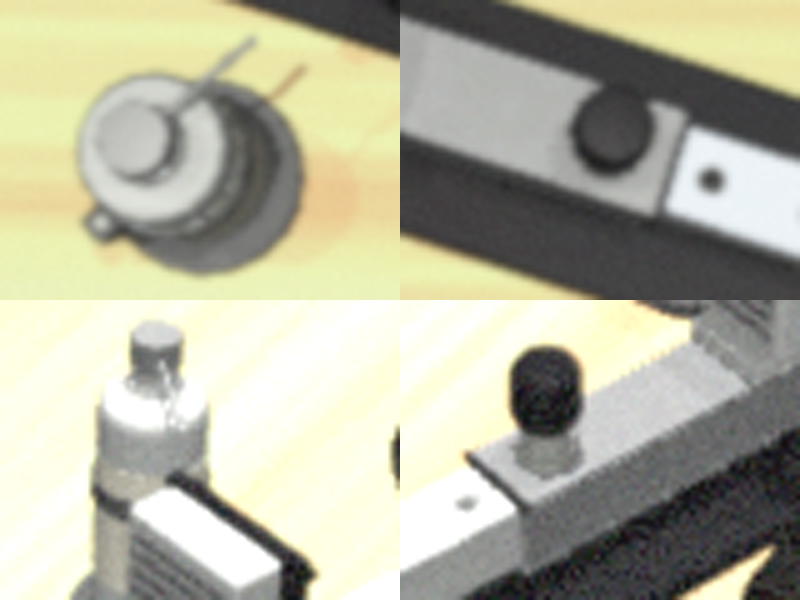

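```bash
cat >> h.py <<'E'
def to(p,s=None):
    "shift in move units from measured pose to world point p"
    s=s or manip.state(); M=R.from_rotvec(s['tcp_rot']).as_matrix()
    return (M.T@(np.array(p)-s['tcp_pos'])/150).round(4)
E
python3 - <<'E'
from h import *
import pickle
S=pickle.load(open('scene0.pkl','rb'));T=pickle.load(open('top0.pkl','rb'))
print('noz',onz(T,236.6,232.6,166),onz(S,331.4,146,166))
print('knobtop',onz(T,363.4,204.6,115),onz(S,299,222,115))
g=cv2.cvtColor(T['frame'],cv2.COLOR_BGR2GRAY)
H=[]
for u,v in [(259,175),(279,181),(382,216),(403,222),(424,229)]:
    w=g[v-4:v+5,u-4:u+5].astype(float); w=np.clip(w.max()*.8-w,0,None)
    yy,xx=np.mgrid[v-4:v+5,u-4:u+5]; H.append(onz(T,(w*xx).sum()/w.sum(),(w*yy).sum()/w.sum(),62))
H=np.array(H); print(H.round(1)); k=np.array([4,3,-1,-2,-3])
c=np.polyfit(k,H[:,:2],1);print(c,np.degrees(np.arctan2(*c[0])),np.hypot(*c[0]))
s=manip.state();M=R.from_rotvec(s['tcp_rot']).as_matrix();print(M.round(3))
E
```

```text
noz [576.48421008 127.64357454 166.        ] [579.28572443 129.71261197 166.        ]
knobtop [634.50400488 -80.54945523 115.        ] [635.94374831 -77.73135892 115.        ]
[[ 694.7  111.1   62. ]
 [ 682.6   73.    62. ]
 [ 622.8 -117.7   62. ]
 [ 610.9 -155.8   62. ]
 [ 599.  -193.9   62. ]]
[[ 13.98873697  44.62170282]
 [639.22515426 -65.58350896]] 17.406012972126916 46.763031602896504
[[-0.894  0.447 -0.001]
 [ 0.447  0.894 -0.001]
 [ 0.    -0.001 -1.   ]]
```

Request:
move_arm --pt "-0.4 -0.22 0 0 0" --pt "-0.75 -0.41 0 0 0" --pt "-1 -0.55 0 0 0"

```text
time: 0.48
tcp_pos: [377.7, 416.1, 249.7]
tcp_rot: [-0.723, -3.057, 0.001]
ft_force: [0.3, 1.0, -0.1]
grip_width: 0.379
grasp_force: 0.0
```

Request:
move_arm --pt "-0.4 -0.22 0 0 0" --pt "-0.75 -0.41 0 0 0" --pt "-1 -0.55 0 0 0"

```text
time: 0.85
tcp_pos: [475.1, 275.0, 249.8]
tcp_rot: [-0.724, -3.057, 0.001]
ft_force: [0.9, 1.0, -0.1]
grip_width: -0.003
grasp_force: 0.0
```

Request:
move_arm --pt "-0.35 -0.2 0 0 0" --pt "-0.7 -0.4 0 0 0" --pt "-1 -0.55 0 0 0" --pt "-1 -0.55 0 0 0" --pt "-1 -0.55 0 0 0"

```text
time: 1.48
tcp_pos: [570.9, 136.4, 249.6]
tcp_rot: [-0.723, -3.056, 0.0]
ft_force: [-0.1, -0.6, -0.6]
grip_width: -0.002
grasp_force: 0.0
```

```bash
python3 - <<'E'
from h import *
s=manip.state();print(s['time'],s['tcp_pos'],s['grip_width'],s['ft_force'],to((577.9,128.7,205),s),R.from_rotvec(s['tcp_rot']).as_matrix().round(3))
E
```

```text
1.475 [570.93262751 136.36964502 249.63742886] -0.0016797584191162085 [-0.09508666 -0.60484596 -0.58106321] [-0.0647 -0.0248  0.2975] [[-0.894  0.448 -0.001]
 [ 0.448  0.894  0.   ]
 [ 0.001 -0.    -1.   ]]
```

Request:
move_arm --pt "-0.065 -0.025 0.15 -0.102 0" --pt "-0.065 -0.025 0.3 -0.102 0" --pt "-0.065 -0.025 0.33 -0.102 0" --pt "-0.065 -0.025 0.33 -0.102 0"

```text
time: 1.98
tcp_pos: [578.1, 129.3, 200.9]
tcp_rot: [-0.474, -3.106, -0.0]
ft_force: [1.1, -0.1, -0.1]
grip_width: -0.003
grasp_force: 0.0
```

```bash
python3 - <<'E'
from h import *
s=manip.state();print(s['time'],s['tcp_pos'],R.from_rotvec(s['tcp_rot']).as_matrix().round(3).tolist(),s['ft_force'],to((577.9,128.7,185),s))
w=vision.snapshot('wrist');S=vision.snapshot('scene')
print(w['vertical_fov'],w['cx'],w['cy'],np.round(w['T_tool_cam'],2).tolist())
c=cv2.resize(cv2.convertScaleAbs(S['frame'][100:200,270:390],alpha=1.6,beta=15),None,fx=4,fy=4,interpolation=cv2.INTER_CUBIC)
ww=cv2.resize(w['frame'],(640,400))[:, 160:480]
cv2.imwrite('pics/n1.png',np.hstack([c,ww]))
E
```

```text
1.975 [578.06240205 129.33123545 200.85033862] [[-0.954, 0.298, -0.0], [0.298, 0.954, 0.0], [0.0, -0.0, -1.0]] [ 1.11607835 -0.09639048 -0.06500772] [-0.0002 -0.0043  0.1057]
65.70646984690485 325.06909374045733 198.0440095088932 [[-0.0, -0.95, -0.31, 79.35], [1.0, -0.0, -0.0, -1.03], [0.0, -0.31, 0.95, -124.55], [0.0, 0.0, 0.0, 1.0]]
```

View pics/n1.png

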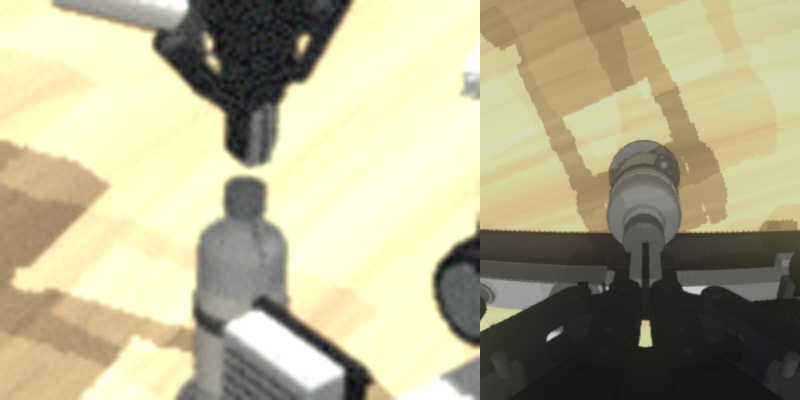

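Left: the closed fingertips (250,160) are above the cap (245,180). Right: the cap (645,235) is in line with the fingers. Pressing now.

Request:
move_arm --pt "0 -0.004 0.09 0 0" --pt "0 -0.004 0.12 0 0" --pt "0 -0.004 0.14 0 0" --pt "0 -0.004 0.14 0 0"

```text
time: 2.58
tcp_pos: [578.1, 128.0, 179.7]
tcp_rot: [-0.475, -3.105, -0.0]
ft_force: [-1.8, -1.1, 5.5]
grip_width: -0.001
grasp_force: 3.2
```

Request:
move_arm --pt "0 0 0.01 0 0" --pt "0 0 0.018 0 0" --pt "0 0 0.018 0 0"

```text
time: 2.95
tcp_pos: [578.8, 128.1, 179.2]
tcp_rot: [0.475, 3.103, 0.001]
ft_force: [-10.4, -1.7, 37.5]
grip_width: 0.002
grasp_force: 18.7
```

Request:
move_arm --pt "0 0 -0.05 0 0" --pt "0 0 -0.3 0 0" --pt "0 0 -0.5 0 0" --pt "0 0 -0.5 0 0.5"

```text
time: 3.45
tcp_pos: [579.2, 128.1, 253.9]
tcp_rot: [0.474, 3.102, 0.002]
ft_force: [0.4, 0.5, -0.4]
grip_width: 0.203
grasp_force: 0.0
```

```bash
python3 - <<'E'
from h import *
s=manip.state();print(s['time'],s['tcp_pos'],R.from_rotvec(s['tcp_rot']).as_matrix().round(3).tolist(),s['ft_force'],to((634.7,-79.5,160),s))
S=vision.snapshot('scene')
c=cv2.resize(cv2.convertScaleAbs(S['frame'][100:200,270:390],alpha=1.6,beta=15),None,fx=4,fy=4,interpolation=cv2.INTER_CUBIC)
cv2.imwrite('pics/n2.png',c)
E
```

```text
3.45 [579.22178962 128.14580956 253.88227122] [[-0.954, 0.299, 0.004], [0.299, 0.954, 0.0], [-0.004, 0.002, -1.0]] [ 0.43455801  0.50925851 -0.42191705] [-0.7646 -1.2114  0.6266]
```

View pics/n2.png

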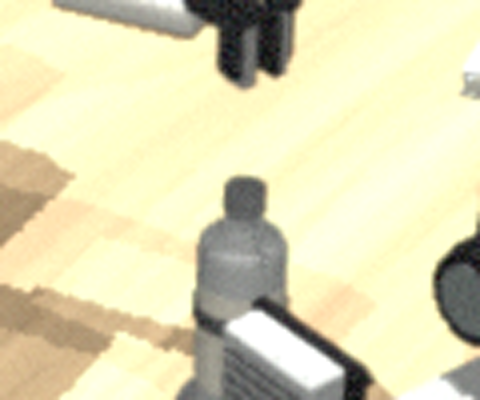

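The cap is back at row 180, so it sprang up. Next, the knob.

Request:
move_arm --pt "-0.2 -0.3 0 0 0.8" --pt "-0.4 -0.65 0 0 0.8" --pt "-0.62 -1 0 0 0.8"

```text
time: 3.88
tcp_pos: [621.7, -44.5, 250.5]
tcp_rot: [-0.474, -3.104, -0.0]
ft_force: [0.7, 1.0, -0.0]
grip_width: 0.798
grasp_force: 0.0
```

Request:
move_arm --pt "-0.145 -0.21 0 0 0.8" --pt "-0.145 -0.21 0.3 0 0.8" --pt "-0.145 -0.21 0.6 0 0.8" --pt "-0.145 -0.21 0.6 0 0.8"

```text
time: 4.38
tcp_pos: [630.9, -79.1, 157.9]
tcp_rot: [-0.474, -3.098, -0.001]
ft_force: [-0.9, 0.5, 0.2]
grip_width: 0.8
grasp_force: 0.0
```

```bash
python3 - <<'E'
from h import *
s=manip.state();print(s['time'],s['tcp_pos'],R.from_rotvec(s['tcp_rot']).as_matrix().round(3).tolist(),s['grip_width'],s['ft_force'],to((634.7,-79.5,100),s))
w=vision.snapshot('wrist');S=vision.snapshot('scene')
c=cv2.resize(cv2.convertScaleAbs(S['frame'][170:270,240:360],alpha=1.6,beta=15),None,fx=4,fy=4,interpolation=cv2.INTER_CUBIC)
ww=cv2.convertScaleAbs(w['frame'][:, 160:480],alpha=1.6,beta=15)
cv2.imwrite('pics/k1.png',np.hstack([c,ww]))
E
```

```text
4.375 [630.93552931 -79.08457382 157.9296096 ] [[-0.954, 0.299, -0.008], [0.299, 0.954, 0.002], [0.008, -0.001, -1.0]] 0.80016619514873 [-0.89239841  0.54288086  0.24774926] [-0.0278  0.0051  0.386 ]
```

View pics/k1.png

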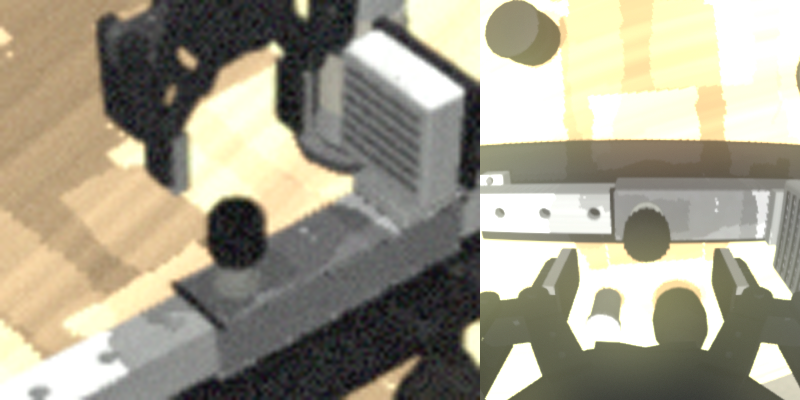

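The knob (645,232 in the wrist view) is centred between the pads, and the gate is well clear. Descending.

Request:
move_arm --pt "-0.02 0.003 0.2 0 0.8" --pt "-0.02 0.003 0.38 0 0.8" --pt "-0.02 0.003 0.38 0 0.8"

```text
time: 4.85
tcp_pos: [636.4, -79.8, 105.1]
tcp_rot: [-0.475, -3.105, -0.0]
ft_force: [0.6, -1.0, 0.1]
grip_width: 0.804
grasp_force: 0.0
```

```bash
python3 - <<'E'
from h import *
s=manip.state();print(s['time'],s['tcp_pos'],s['ft_force'],to((634.7,-79.5,100),s))
E
```

```text
4.85 [636.38694183 -79.76431551 105.073068  ] [ 0.61555364 -0.9602735   0.1034707 ] [ 0.0112 -0.0017  0.0338]
```

Request:
move_arm --pt "0.01 0 0.02 0 0.6" --pt "0.01 0 0.02 0 0.3" --pt "0.01 0 0.02 0 0.1" --pt "0.01 0 0.02 0 0" --pt "0.01 0 0.02 0 0"

```text
time: 5.48
tcp_pos: [635.6, -79.6, 103.3]
tcp_rot: [0.475, 3.104, -0.0]
ft_force: [-1.8, 0.5, 10.5]
grip_width: 0.305
grasp_force: 58.3
```

```bash
python3 - <<'E'
from h import *
s=manip.state();print(s['time'],s['tcp_pos'],s['ft_force'],s['moment'],s['grip_width'],s['grasp_force'])
E
```

```text
5.475 [635.62358003 -79.60129687 103.29050988] [-1.79935208  0.51712402 10.4860169 ] [ 0.03903253  0.44913949 -0.02176701] 0.3046099530023793 58.3411561511457
```

Request:
move_arm --pt "0 0 -0.03 0 0" --pt "0 0 -0.06 0 0" --pt "0 0 -0.08 0 0" --pt "0 0 -0.08 0 0"

```text
time: 5.98
tcp_pos: [635.3, -79.5, 114.0]
tcp_rot: [0.475, 3.105, -0.0]
ft_force: [6.1, -0.1, -7.8]
grip_width: 0.305
grasp_force: 59.4
```

Request:
move_arm --pt "0 -0.06 0 0 0" --pt "0 -0.13 0 0 0" --pt "0 -0.2 0 0 0" --pt "0 -0.267 0 0 0" --pt "0 -0.267 0 0 0"

```text
time: 6.6
tcp_pos: [623.1, -118.7, 113.7]
tcp_rot: [0.476, 3.105, -0.001]
ft_force: [3.5, -3.1, -7.5]
grip_width: 0.306
grasp_force: 59.8
```

```bash
python3 - <<'E'
from h import *
s=manip.state();p=s['tcp_pos'];print(s['time'],p,s['ft_force'],s['grasp_force'],(p[:2]-np.array([635.5,-79.55]))@[.2988,.9543],to((623.55,-117.75,p[2]),s))
E
```

```text
6.6 [ 623.08395914 -118.68996246  113.70846345] [ 3.48795332 -3.12002078 -7.46405076] 59.81174800079316 -41.06117918178502 [-0.0011  0.0069 -0.    ]
```

Request:
move_arm --pt "0 0.005 0 0 0" --pt "0 0.005 0 0 0" --pt "0 0.005 0.03 0 0" --pt "0 0.005 0.05 0 0" --pt "0 0.005 0.05 0 0"

```text
time: 7.22
tcp_pos: [623.5, -117.4, 106.0]
tcp_rot: [0.475, 3.105, -0.001]
ft_force: [6.1, -3.5, -5.4]
grip_width: 0.305
grasp_force: 60.0
```

Request:
move_arm --pt "0 0 0.015 0 0" --pt "0 0 0.025 0 0" --pt "0 0 0.03 0 0" --pt "0 0 0.03 0 0" --pt "0 0 0.03 0 0"

```text
time: 7.85
tcp_pos: [623.7, -117.4, 103.2]
tcp_rot: [0.475, 3.104, -0.001]
ft_force: [-2.5, -1.7, 16.5]
grip_width: 0.305
grasp_force: 62.5
```

```bash
python3 - <<'E'
from h import *
s=manip.state();p=s['tcp_pos'];print(s['time'],p,s['ft_force'],s['grasp_force'],(p[:2]-np.array([635.5,-79.55]))@[.2988,.9543])
S=vision.snapshot('scene');T=vision.snapshot('top')
k=lambda s,x,y:cv2.resize(cv2.convertScaleAbs(s['frame'][y:y+100,x:x+100],alpha=1.6,beta=15),None,fx=4,fy=4,interpolation=cv2.INTER_CUBIC)
cv2.imwrite('pics/f.png',np.hstack([k(S,235,190),k(T,330,120)]))
E
```

```text
7.85 [ 623.7399837  -117.41380841  103.23123252] [-2.45697914 -1.71180893 16.49891247] 62.53787693101913 -39.647325239395684
```

View pics/f.png

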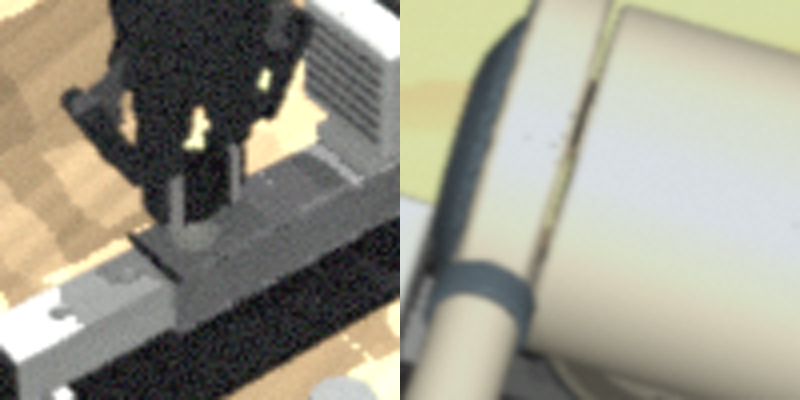

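The sled has moved one hole and the knob sits on its collar (195,225). z is 103.2, the same as at home before, and the travel is 39.6 mm. Handing in.

```bash
python3 -c "
from rig import manip
print(manip.job_done())"
```

```text
the job is handed in; nothing more can be done
None
```

The job is done and handed in: I pressed the nozzle cap down to its stop and it sprang back, then moved the sled to the next hole (39.6 mm measured), where the pin is home and the plunger knob is still gripped; I saw no contact with the film gate, camera or small items, though I took no final picture of those items.

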